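# Seat a pump shaft sleeve in blown-off V-blocks and hold it down for the run-out check

### The job

Blow the two dark V-blocks clean first: twist the yellow air-valve handle clockwise to its stop, keep it there for about a second, then let go so that it springs back shut. Then take the stainless shaft sleeve from its blue rest, lay it in the pair of V-blocks, centred across the two with its collar end towards the dial indicator, and press it down firmly (about 15 N, never hard) so that it bears on both sides of both Vs. Finish still holding it pressed down there, ready for the indicator to be swung in, with the indicator and the other parts left where they stand.

Things in the scene. Friction and masses are not known exactly. Their poses are not given: they have to be found in the camera images.
- bench: Run-out bench, fixed: aluminium plate 160 x 370 x 12 mm carrying two dark V-blocks, an air valve and its copper blow-off pipe. Origin on the table, midway between the V-blocks; y axis along the V grooves towards the valve end, x across them towards the pipe, z up. The pipe runs at x = +68 mm; its two nozzles (y = +-50 mm) reach to x = +41 mm and up to 92 mm above the table.
- v_seat (a point): Where the middle of the sleeve's axis lies when fully seated and centred: over the bench's origin, 64.6 mm above the table. Between the two blocks is a free gap 64 mm long, the plate at its bottom 12 mm above the table.
- seat_collar_near: Ground V flank on the -x side of the V-block at the indicator end (bench y = -49.5 mm). Origin on the table under that block's middle, axes as the bench. Each block is rigid steel, 60 mm wide (x), 35 mm long (y), its top 62 mm above the table, with a 90-degree V 40 mm wide at the top.
- seat_collar_far: The +x flank of the same block; same origin.
- seat_valve_near: Ground V flank on the -x side of the V-block at the air-valve end (bench y = +49.5 mm). Origin on the table under that block's middle.
- seat_valve_far: The +x flank of the same block; same origin.
- air_valve (a joint): Spring-return valve handle, vertical axis: 0 = shut (at rest), grows clockwise seen from above to the stop at 1.2 rad. The spring pulls it back with 0.05 N m at rest, rising to 0.17 N m at the stop; let go, it returns to 0 within about half a second.
- valve_grip (a point): Middle of the yellow bar handle, on its turning axis, 68 mm above the table, at bench x = +68, y = +165 mm. Bar 50 mm long, 10 wide, 56 to 80 mm above the table; this point's y axis lies along it and turns with it (shut: 1.2 rad anticlockwise from bench y; at the stop: along bench y). Under it a round bonnet 30 mm across tops at 52 mm, the valve body 36 mm square at 46 mm.
- sleeve: Stainless shaft sleeve, 32 mm outside diameter, 176 mm long, about 0.4 kg, with a 40 mm diameter, 8 mm wide collar at its -y end. Origin at the middle of its length on its axis; y axis along it, away from the collar. It starts lying in the blue rest, its axis 54.6 mm above the table.
- sleeve_collar (a point): Centre of the sleeve's collar end face, 88 mm from its middle.
- rest: Blue plastic parts rest, fixed, 70 x 150 mm, 10 mm base, with two notched saddles 14 mm thick at y = -56 and +56 mm (98 mm free between them), tops 54 mm above the table. Origin on the table under its middle, y axis along the sleeve lying in it.
- indicator: Dial indicator on a blue magnet base (50 x 60 x 55 mm), post 12 mm thick, 170 mm tall; dial 52 mm wide on an arm, up to 161 mm above the table. It stands beyond the end of the bench where the collar belongs. Origin under the base. Leave it alone.
- reducer: Stainless cone reducer, 64 mm wide at the foot, 106 mm tall, standing. Origin under its foot. Leave it alone.
- jar: White plastic jar, 80 mm wide, 100 mm tall. Origin under its foot. Leave it alone.
- rotor: Twin-lobe steel pump rotor lying flat, 96 x 48 mm, 32 mm tall. Origin under its middle. Leave it alone.
Things that resemble listed ones, but are neither listed nor needed, are in the scene too. Leave any pink look-alike of the sleeve alone.

How it is judged:
On the way, in this order (a step that is already met when the one before it is completed fails the run):
1. the air-valve handle is held at its stop (within 0.12 rad) for half a second, with the V-blocks empty (value of joint air_valve above 1.08 rad and contact force between sleeve and bench below 0.1 N), for 0.5 s.
2. the handle is let go and back at rest (value of joint air_valve below 0.1 rad and contact force between the fingers and bench below 0.05 N), for 0.1 s.
3. the sleeve lies centred in both V-blocks, bearing on all four flanks (x of sleeve in the frame of bench between -0.003 and 0.003 m and y of sleeve in the frame of bench between -0.012 and 0.012 m and z of sleeve in the frame of bench between 0.0615 and 0.0675 m and angle between the y axis of sleeve and the y axis of bench, either way round below 0.035 rad and y of sleeve_collar in the frame of bench below -0.06 m and contact force between sleeve and seat_collar_near above 0.3 N and contact force between sleeve and seat_collar_far above 0.3 N and contact force between sleeve and seat_valve_near above 0.3 N and contact force between sleeve and seat_valve_far above 0.3 N), for 0.1 s.
At the end, for the whole second after the job is handed in: Fingers hold the sleeve down (over 3 N on it; over 1 N on each of the 4 flanks, 8.5 to 60 N in all (its weight gives at most 6.4)), still; axis within 3 mm of the seated line sideways and in height, centred within 12 mm, parallel within 0.035 rad, collar towards the indicator; air valve shut (x of sleeve in the frame of bench between -0.003 and 0.003 m and y of sleeve in the frame of bench between -0.012 and 0.012 m and z of sleeve in the frame of bench between 0.0615 and 0.0675 m and angle between the y axis of sleeve and the y axis of bench, either way round below 0.035 rad and y of sleeve_collar in the frame of bench below -0.06 m and contact force between sleeve and seat_collar_near above 1 N and contact force between sleeve and seat_collar_far above 1 N and contact force between sleeve and seat_valve_near above 1 N and contact force between sleeve and seat_valve_far above 1 N and contact force between sleeve and bench between 8.5 and 60 N and contact force between the fingers and sleeve above 3 N and value of joint air_valve below 0.1 rad and linear speed of sleeve below 0.01 m/s); the arm keeps its last pose, push and grip.
It fails at once if the sleeve is banged or forced onto the bench (over 80 N) (contact force between sleeve and bench above 80 N).
It fails at once if the indicator is disturbed (moved over 10 mm) (distance of indicator from where it was at the start of the episode above 0.01 m).
It fails at once if the reducer is disturbed (moved over 20 mm) (distance of reducer from where it was at the start of the episode above 0.02 m).
It fails at once if the jar is disturbed (moved over 20 mm) (distance of jar from where it was at the start of the episode above 0.02 m).
It fails at once if the rotor is disturbed (moved over 20 mm) (distance of rotor from where it was at the start of the episode above 0.02 m).
It also fails if it takes over 67 s, if anything falls off the work surface, if the arm or the gripper's body presses on something with over 40 N, if the wrist force passes 120 N, or if a joint passes its speed limit or range.

### The arm

A 6-joint arm with a two-finger parallel gripper is mounted at the origin on the work surface. World frame = base frame: x ahead of the robot, y to its left, z up, the work surface at z = 0. Lengths are in m, angles in rad, forces in N, time in s.
With the tool pointing down it reaches from about 0.325 to 0.875 m from the base axis. Payload 4.4 kg.
Tool frame: the origin (TCP) lies at the very end of the fingers, on their centre line; the grasp point (between the pads) lies 19 mm behind it (arm.grip_point_offset is the distance from the TCP to the grasp point, in m); z points along the fingers, y is the line along which they close (so a half turn about z gives the same grasp; the last joint's range is limited). The gripper opens to 85 mm and grips with 20 to 120 N. Pads are 22 mm wide; open, the fingers measure 114 mm over their backs; the gripper's body (76 mm by 85 mm) begins 54 mm behind the grasp point. The pads swing forward as they close: fully open they stand 13 mm farther back than shut.
Start: joints at [1.175, 0.207, 1.542, -0, 1.393, -0.15], TCP at [0.139, 0.558, 0.231] pointing down, gripper open.
Joint ranges: [-2.73, 2.73], [-0.86, 2.22], [0.23, 2.46], [-1.11, 4.25], [0.08, 2.63], [-2.82, 2.82]. Speed limits (rad/s): [2.79, 2.79, 3.14, 3.14, 3.14, 3.14].

### API

Orientations are given as a rotation vector (axis times angle).
In Python, from cell import arm gives the robot as it stands.
- The arm moves only by the shell command python3 -m creep 'ROWS'. ROWS is text: rows parted by semicolons, each of 7 numbers parted by spaces: the turn, a rotation vector about the tool's x, y, z in degrees, then the shift along the tool's x, y, z in mm, then the opening, from -1 (shut) to 1 (fully open). A call has 1 to 12 rows; each row shifts and turns the commanded pose from where the row before left it, along the tool's axes as they then stand; what a row does not reach is not made up. A row lasts 1/8 s, in which the tool goes at most 62.5 mm and 10.7 degrees, less where a joint would pass 70% of its speed; a pose out of reach is approached as far as the arm can. A call is refused whole if a number of a shift passes 62.5 or a number of a turn 10.7, either way. A call with a gripper value outside its range is refused whole. The fingers move at their own pace and stop on an object; the grip force is fixed at half the most. Time passes only in rows, so rows that do not move let the fingers close. It gives the time, the measured TCP pose, the force, the opening and the grip force at its end, in the units of the state.
- arm.get_obs(): the state, without advancing time (a new reading comes with each control period).
- arm.camera(name): name is "scene" or "top"; returns (picture, depth): 420x560x3 uint8, red, green, blue; 420x560 float32, m along the optical axis (not along the pixel's ray), 0 where there is no reading.
- arm.get_calibration(name): a dict with "fx", "fy", "cx", "cy" (pixels), "distortion" ([k1, k2, p1, p2, k3] as OpenCV has them; the pictures are not rectified), "R" (3x3) and "t" (3): a world point X has camera coordinates R X + t. Camera axes: x right, y down, z forward; pixel columns grow to the right and rows downward; lengths in m; the calibration is good to about 2 mm. A picture is of the moment at which its call begins. get_calibration takes no time and is no camera call.
- arm.sign_off(): hands the job in; it is judged then, once.
The state is a dict: "t": time; "qpos": joint angles; "joint_vel": joint speeds; "tau": joint torques, N m; "ee_pos": TCP position; "ee_rot": TCP orientation; "ft_force": force on the tool from outside, world axes, zero at the start; "moment": the same for the moment, N m; "width": finger opening in m; "finger_force": force on a finger pad.
Only numpy, scipy, OpenCV 4.12 (cv2) and the standard library are available. Lean on these libraries where they do the work, as an engineer would, in place of code of your own. Each camera call takes 0.05 s, during which the arm holds its last target. There are 200 camera calls.

## Working session

There is one attempt and no reset: what is moved stays moved. The work goes in short steps, Python scripts to look and compute and a shell command to move; the robot and the scene stay as the last step left them, time stands still between calls to the robot, and variables do not carry over. Pictures are saved under pics/ and viewed, at most 10 in all, crops included, and the job is handed in when it is done.

```bash
mkdir -p pics; ls
python3 - <<'E'
from cell import arm
import cv2,numpy as np
o=arm.get_obs();print(o)
for n in("scene","top"):
    p,d=arm.camera(n);cv2.imwrite(f"pics/{n}0.png",p[:,:,::-1]);np.savez(f"{n}0.npz",p=p,d=d);print(n,arm.get_calibration(n))
E
```

```text
pics
{'t': 0.0, 'qpos': array([ 1.17553318e+00,  2.07441507e-01,  1.54292597e+00,  4.49288225e-06,
        1.39348972e+00, -1.50515220e-01]), 'joint_vel': array([-4.59769250e-04, -2.63866076e-04, -1.30045331e-03,  1.52655702e-04,
       -8.17995478e-05, -5.84266939e-04]), 'tau': array([ 1.11074787e-03, -3.83037543e+01, -2.91597658e+01, -2.86435770e-04,
        1.04633873e-02, -1.05174391e-05]), 'ee_pos': array([0.13905959, 0.55716984, 0.23012681]), 'ee_rot': array([-0.38341632, -3.11748672,  0.00342297]), 'ft_force': array([-0.4201812 , -0.15875865, -0.41160196]), 'moment': array([ 0.04766301, -0.06729765, -0.04156084]), 'finger_force': 0.0, 'width': 0.08556767998743262}
scene {'fx': 423.54093746722015, 'fy': 423.54093746722015, 'cx': 273.33517527586804, 'cy': 217.56978405255143, 'distortion': array([-0.01800353,  0.        ,  0.        ,  0.        ,  0.        ]), 'R': array([[-3.68881787e-01,  9.29476073e-01, -6.75255636e-04],
       [ 5.49429634e-01,  2.17466412e-01, -8.06743724e-01],
       [-7.49702144e-01, -2.97964072e-01, -5.90901098e-01]]), 't': array([ 0.3101604 , -0.22368782,  1.63137496])}
top {'fx': 438.7271266321107, 'fy': 438.7271266321107, 'cx': 278.1752967281949, 'cy': 221.1385443908398, 'distortion': array([-0.01284774,  0.        ,  0.        ,  0.        ,  0.        ]), 'R': array([[-0.00851674, -0.99996313,  0.00109402],
       [-0.98811871,  0.00824796, -0.15347111],
       [ 0.15345642, -0.00238809, -0.98815253]]), 't': array([-0.1229726 ,  0.53195219,  1.02434591])}
```

View pics/top0.png

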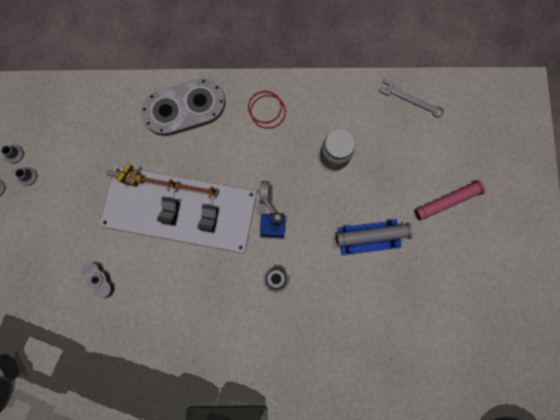

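View pics/scene0.png

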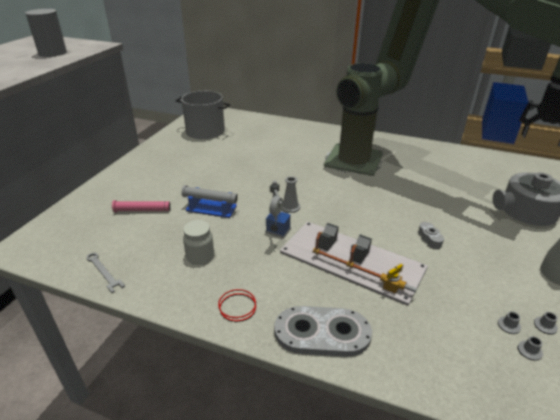

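Top picture: bench plate with corners about (108,166), (256,190), (245,251), (101,226); V-blocks at (168,210) and (208,217); yellow valve at (128,176); indicator at (272,215), at the right-hand end of the bench. Sleeve candidates: the grey tube in the blue rest (340–411, 235) and the pink tube at (450,200). The grey one on the blue rest fits; its collar seems to be at the right end (~408,231). I'll measure and check this with a crop.

```bash
cat > h.py <<'E'
import numpy as np,cv2
from cell import arm
def cloud(n,d):
    c=arm.get_calibration(n);K=np.array([[c['fx'],0,c['cx']],[0,c['fy'],c['cy']],[0,0,1]])
    v,u=np.mgrid[:d.shape[0],:d.shape[1]]
    r=cv2.undistortPoints(np.stack([u,v],-1).reshape(-1,1,2).astype(float),K,c['distortion']).reshape(*d.shape,2)
    X=np.dstack([r,np.ones(d.shape)])*d[...,None]
    return (X-c['t'])@c['R']
def onplane(n,uv,z):
    c=arm.get_calibration(n);K=np.array([[c['fx'],0,c['cx']],[0,c['fy'],c['cy']],[0,0,1]])
    r=cv2.undistortPoints(np.array(uv,float).reshape(-1,1,2),K,c['distortion']).reshape(-1,2)
    D=np.c_[r,np.ones(len(r))]@c['R'];o=-c['R'].T@c['t']
    return o+D*((z-o[2])/D[:,2])[:,None]
E
python3 - <<'E'
from h import *
f=np.load('top0.npz');p,d=f['p'],f['d'];W=cloud('top',d);np.set_printoptions(precision=4,suppress=True)
def box(u0,u1,v0,v1):
    m=np.zeros(d.shape,bool);m[v0:v1,u0:u1]=1;return m&(d>0)
t=box(300,330,300,330);print('table z',W[t][:,2].mean(),W[t][:,2].std())
# plate: by depth & by colour
m=box(95,262,160,256)&(W[...,2]>.007)&(W[...,2]<.018)
r=cv2.minAreaRect(W[m][:,:2].astype(np.float32)*1000);print('plate depth',r,m.sum())
hsv=cv2.cvtColor(p,cv2.COLOR_RGB2HSV);print('plate hsv',hsv[235,220],hsv[270,200])
b=box(140,250,185,245)&(W[...,2]>.055)&(W[...,2]<.068)
print('Vtops',cv2.connectedComponentsWithStats(b.astype(np.uint8))[2:])
y=box(105,150,160,190)&(hsv[...,0]>20)&(hsv[...,0]<32)&(hsv[...,1]>150)
print('yellow',W[y].mean(0),np.percentile(W[y][:,2],[5,50,95]),y.sum())
# sleeve
s=box(330,418,215,255)&(W[...,2]>.058);P=W[s];c=P[:,:2].mean(0)
vx,vy,x0,y0=cv2.fitLine(P[:,:2].astype(np.float32),cv2.DIST_HUBER,0,1e-3,1e-3).ravel()
tt=(P[:,:2]-[x0,y0])@[vx,vy];print('sleeve',vx,vy,x0,y0,tt.min(),tt.max(),np.percentile(P[:,2],[5,50,98]))
for a in np.arange(-.09,.1,.01):
    k=abs(tt-a)<.005
    if k.any():
        q=(P[k][:,:2]-[x0,y0])@[-vy,vx];print('%.2f z%.4f lat %.4f %.4f'%(a,P[k][:,2].max(),q.min(),q.max()),end=' | ')
a=cv2.resize(p[155:265,95:265],None,fx=4,fy=4,interpolation=3)[:,:,::-1];e=cv2.resize(p[205:265,325:495],None,fx=4,fy=4,interpolation=3)[:,:,::-1]
e=cv2.resize(p[170:265,325:495],(680,160*2),interpolation=3)[:,:,::-1]
cv2.imwrite('pics/c1.png',np.vstack([cv2.resize(a,(510,330)),cv2.resize(e,(510,265))]))
E
```

```text
table z -0.0004449499792279546 0.0019801396378398965
plate depth ((601.5626220703125, 117.26497650146484), (371.5013122558594, 224.45774841308594), 79.09333038330078) 7375
plate hsv [131  14 146] [  9  20 126]
Vtops (array([[     0,      0,    560,    420, 234774],
       [   213,    190,      2,      2,      3],
       [   161,    197,     16,      9,    106],
       [   202,    204,     15,     10,    105],
       [   175,    207,      1,      1,      1],
       [   157,    214,     17,     10,    108],
       [   198,    221,     16,     10,    103]], dtype=int32), array([[279.6685, 209.4932],
       [213.6667, 190.6667],
       [168.3302, 200.9623],
       [208.6952, 208.2286],
       [175.    , 207.    ],
       [164.8519, 218.537 ],
       [205.2039, 226.1942]]))
yellow [0.6452 0.2384 0.0743] [0.0613 0.0767 0.0818] 113
sleeve 0.1181976 -0.9929901 0.49238628 -0.35606954 -0.088969855379976 0.0881288484992192 [0.0604 0.068  0.0734]
-0.09 z0.0708 lat -0.0150 0.0161 | -0.08 z0.0719 lat -0.0142 0.0159 | -0.07 z0.0729 lat -0.0148 0.0144 | -0.06 z0.0733 lat -0.0143 0.0157 | -0.05 z0.0728 lat -0.0144 0.0162 | -0.04 z0.0763 lat -0.0147 0.0159 | -0.03 z0.0730 lat -0.0149 0.0160 | -0.02 z0.0740 lat -0.0145 0.0151 | -0.01 z0.0746 lat -0.0146 0.0162 | -0.00 z0.0748 lat -0.0145 0.0148 | 0.01 z0.0730 lat -0.0137 0.0161 | 0.02 z0.0724 lat -0.0145 0.0151 | 0.03 z0.0727 lat -0.0138 0.0155 | 0.04 z0.0729 lat -0.0149 0.0142 | 0.05 z0.0729 lat -0.0151 0.0255 | 0.06 z0.0740 lat -0.0143 0.0147 | 0.07 z0.0734 lat -0.0141 0.0159 | 0.08 z0.0766 lat -0.0174 0.0187 | 0.09 z0.0743 lat -0.0158 0.0172 |
```

View pics/c1.png

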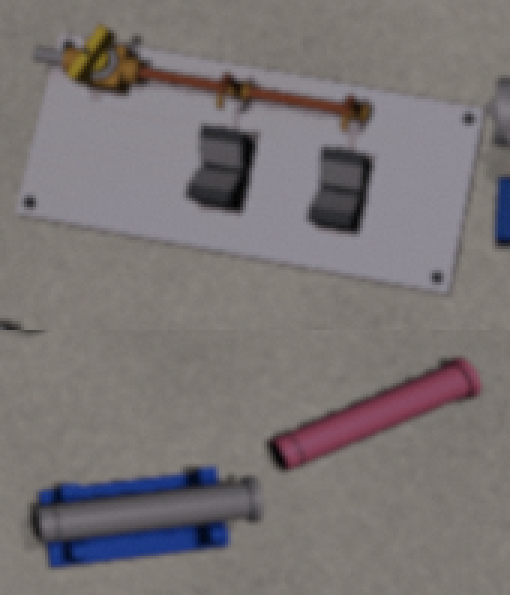

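Crop: upper half shows the valve handle lying obliquely at crop (92,52), and both V-blocks. Lower half shows the grey sleeve in the blue saddles, with its wider collar at the right end (crop (253,498), world -y). It measured 36 mm wide there against 30 elsewhere. The pink tube on the table is the look-alike. Next I'll fit the bench and work out the moves.

```bash
cat >> h.py <<'E'
from scipy.spatial.transform import Rotation as Ro
def rel(pos,ydir,o=None):
    """tool-frame shift (mm) then turn about tool z (deg) to bring TCP to pos, tool z down, tool y along +-ydir"""
    o=o or arm.get_obs();R=Ro.from_rotvec(o['ee_rot']).as_matrix()
    sh=R.T@(np.array(pos)-o['ee_pos'])*1000
    out=[]
    for s in(1,-1):
        y=np.array([*(s*np.array(ydir)),0.]);y/=np.linalg.norm(y);z=np.array([0,0,-1.]);T=np.c_[np.cross(y,z),y,z]
        out.append(np.degrees(Ro.from_matrix(R.T@T).as_rotvec()).round(2))
    print('shift',sh.round(1),'turns',out,'q6',o['qpos'][5].round(3),'F',o['ft_force'].round(1),'w',round(o['width']*1000,1),'t',round(o['t'],2))
E
python3 - <<'E'
from h import *
np.set_printoptions(precision=4,suppress=True)
f=np.load('top0.npz');p,d=f['p'],f['d'];W=cloud('top',d)
hsv=cv2.cvtColor(p,cv2.COLOR_RGB2HSV)
m=((hsv[...,0]>115)&(hsv[...,0]<150)).astype(np.uint8);m[:, :95]=0;m[:,262:]=0;m[:155]=0;m[260:]=0
m=cv2.morphologyEx(m,cv2.MORPH_OPEN,np.ones((3,3)))
n,l,st,_=cv2.connectedComponentsWithStats(m);k=1+st[1:,4].argmax();v,u=np.nonzero(l==k)
q=onplane('top',np.c_[u,v],.012)[:,:2]*1000;r=cv2.minAreaRect(q.astype(np.float32));print('plate colour',r,st[k])
B=(W[...,2]>.055)&(W[...,2]<.068);cs=[]
for u0,v0,w,h in((161,197,16,9),(202,204,15,10),(157,214,17,10),(198,221,16,10)):
    s=np.zeros_like(B);s[v0:v0+h,u0:u0+w]=1;s&=B;v,u=np.nonzero(s)
    a=W[s].mean(0);b=onplane('top',[[u.mean(),v.mean()]],.062)[0];cs.append(b);print(a,b)
cs=np.array(cs)[:,:2];c=cs.mean(0);ya=cs[[0,2]].mean(0)-cs[[1,3]].mean(0);xa=cs[:2].mean(0)-cs[2:].mean(0)
print('centre',c,'block sep',np.linalg.norm(ya),'ang y',np.degrees(np.arctan2(-ya[0],ya[1])),'x',np.degrees(np.arctan2(xa[1],xa[0])),np.linalg.norm(xa))
th=np.arctan2(-ya[0],ya[1])
for ang in(th,):
    y=np.array([-np.sin(ang),np.cos(ang)]);x=np.array([y[1],-y[0]]);print('grip pred',c+.068*x+.165*y)
o=arm.get_obs();print(Ro.from_rotvec(o['ee_rot']).as_matrix())
E
```

```text
plate colour ((569.9801025390625, 122.8089599609375), (366.6842041015625, 157.2557830810547), 79.1165542602539) [ 101  182  155   70 6769]
[0.5793 0.1362 0.0598] [0.5788 0.1357 0.062 ]
[0.5607 0.0388 0.06  ] [0.5603 0.0385 0.062 ]
[0.5365 0.1432 0.0601] [0.5362 0.1427 0.062 ]
[0.5172 0.0464 0.0604] [0.5169 0.0461 0.062 ]
centre [0.5481 0.0907] block sep 0.09870186263890092 ang y -11.035854662940618 x -9.656998387444803 0.04361410384542791
grip pred [0.6464 0.2397]
[[-0.9702  0.2424 -0.0008]
 [ 0.2424  0.9702 -0.0019]
 [ 0.0003 -0.0021 -1.    ]]
```

Fit: block spacing 98.7 mm (99 given), yaw -11.0° (plate gives -10.9°), yellow centroid (0.645,0.238) against the predicted (0.646,0.240). All consistent. Now the moves to the valve.

```bash
python3 -c "
from h import *
rel((.646,.239,.13),(.5336,.8457))"
```

```text
shift [-569.  -185.7  100.4] turns [array([-0.12, -0.  , 18.22]), array([   0.  ,   -0.17, -161.78])] q6 -0.151 F [ 0.3  0.2 -0.1] w 85.6 t 0.1
```

```bash
python3 -m creep '0 0 0 -30 -10 0 1;0 0 0 -52 -17 0 1;0 0 0 -52 -17 0 1;0 0 0 -52 -17 0 1;0 0 0 -52 -17 0 1;0 0 0 -52 -17 0 1;0 0 0 -55 -18 0 1;0 0 0 -55 -18 20 1;0 0 0 -55 -18 20 1;0 0 0 -55 -18 20 1;0 0 0 -40 -13 20 1;0 0 0 -19 -6 20 1' && python3 -m creep '0 0 9.1 0 0 0 0.2;0 0 9.1 0 0 0 0.2;0 0 0 0 0 0 0.2'; python3 -c "
from h import *
rel((.646,.239,.058),(.5336,.8457));print(arm.get_obs()['qpos'])"
```

```text
t: 1.6
ee_pos: [0.648, 0.2373, 0.1297]
ee_rot: [-0.388, -3.117, 0.001]
ft_force: [0.3, 1.0, -0.0]
width: 0.0854
finger_force: 0.0
t: 1.98
ee_pos: [0.6459, 0.2393, 0.1304]
ee_rot: [-0.869, -3.018, 0.001]
ft_force: [0.2, 0.2, -0.7]
width: 0.0514
finger_force: 0.0
shift [-0.3 -0.1 72.4] turns [array([-0.06, -0.06,  0.12]), array([ 9.0000e-02, -1.0000e-01, -1.7988e+02])] q6 -0.781 F [ 0.2  0.2 -0.7] w 51.4 t 1.98
[ 2.29295007e-01  5.29854997e-01  1.32189832e+00 -1.69868479e-05
  1.29135817e+00 -7.80728876e-01]
```

```bash
python3 -m creep '0 0 0 0 0 30 0.2;0 0 0 0 0 30 0.2;0 0 0 0 0 12 0.2;0 0 0 0 0 0 0.2' && python3 -m creep '0 0 0 0 0 0 -1;0 0 0 0 0 0 -1;0 0 0 0 0 0 -1;0 0 0 0 0 0 -1;0 0 0 0 0 0 -1;0 0 0 0 0 0 -1'
```

```text
t: 2.48
ee_pos: [0.6454, 0.2394, 0.0582]
ee_rot: [-0.869, -3.017, 0.002]
ft_force: [-0.0, -0.2, 0.8]
width: 0.0513
finger_force: 0.0
t: 3.22
ee_pos: [0.6493, 0.2424, 0.0616]
ee_rot: [0.869, 3.012, 0.011]
ft_force: [4.1, 6.9, -2.0]
width: 0.0088
finger_force: 60.1
```

Run:
```python
from h import *
for n,(a,b,c,e) in dict(scene=(220,310,330,450),top=(130,260,70,200)).items():
    p,d=arm.camera(n);np.savez(n+'1.npz',p=p,d=d)
    cv2.imwrite(f'pics/{n}1.png',cv2.resize(p[a:b,c:e],None,fx=4,fy=4,interpolation=3)[:,:,::-1])
o=arm.get_obs();print(o['ee_pos'],o['ee_rot'],o['ft_force'],o['moment'],o['width'])
```

```text
[0.64924481 0.24243535 0.06153649] [0.86933629 3.01258004 0.01134639] [ 4.61537888  7.14740075 -2.50008162] [ 0.89207429 -0.63014836  0.03727763] 0.008574163663791996
```

View pics/scene1.png

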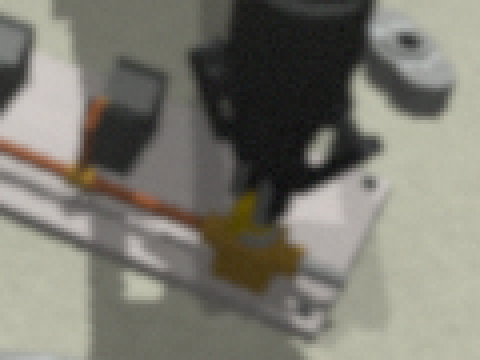

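Scene crop: the closed fingers straddle the yellow bar (crop ≈(260,200)). The bar pulled the tool sideways about 4.5 mm, so I'll recheck the handle's centre in the first picture.

Run:
```python
from h import *
np.set_printoptions(precision=4,suppress=True)
for n,(u0,u1,v0,v1) in dict(top=(105,150,160,190),scene=(375,415,255,300)).items():
    f=np.load(n+'0.npz');p,d=f['p'],f['d'];W=cloud(n,d);h=cv2.cvtColor(p,cv2.COLOR_RGB2HSV)
    m=np.zeros(d.shape,bool);m[v0:v1,u0:u1]=1
    m&=(h[...,0]>20)&(h[...,0]<34)&(h[...,1]>130)&(d>0)
    v,u=np.nonzero(m&(W[...,2]>.07)); q=onplane(n,np.c_[u,v],.08)[:,:2]
    P=W[m&(W[...,2]>.074)]
    print(n,len(u),q.mean(0),P.mean(0),cv2.minAreaRect((P[:,:2]*1000).astype(np.float32)))
```

```text
top 93 [0.6452 0.2383] [0.6461 0.2397 0.0786] ((647.1445922851562, 240.4698486328125), (12.123893737792969, 44.60354232788086), 60.995704650878906)
scene 69 [0.6567 0.2421] [0.6529 0.2424 0.0787] ((650.0470581054688, 241.91404724121094), (10.764373779296875, 44.09947204589844), 61.708011627197266)
```

Both cameras and the contact agree on about (0.649, 0.242), so the top camera reads about 3 mm short. I'll relieve the side push, then twist.

```bash
python3 -m creep '0 0 0 0 4 0 -1;0 0 0 0 0 0 -1' && python3 -m creep '0 0 10 0 0 0 -1;0 0 10 0 0 0 -1;0 0 10 0 0 0 -1;0 0 10 0 0 0 -1;0 0 10 0 0 0 -1;0 0 10 0 0 0 -1;0 0 10 0 0 0 -1;0 0 0 0 0 0 -1'; python3 -c "
from h import *
o=arm.get_obs();print(o['moment'],o['qpos']);rel((.649,.242,.058),(-.9816,.1908))"
```

```text
t: 3.58
ee_pos: [0.6493, 0.2425, 0.0615]
ee_rot: [0.871, 3.017, -0.001]
ft_force: [-1.8, -1.2, 5.7]
width: 0.0086
finger_force: 61.2
t: 4.58
ee_pos: [0.6477, 0.2419, 0.0614]
ee_rot: [2.444, 1.973, -0.005]
ft_force: [-6.0, -3.9, 8.9]
width: 0.0083
finger_force: 62.0
[-0.47953224  0.95136114  0.55349212] [ 0.23332184  0.6112901   1.35158374 -0.00210195  1.18126856  0.44632269]
shift [0.4 1.3 3.4] turns [array([2.5000e-01, 1.3000e-01, 1.7884e+02]), array([-0.09,  0.16, -1.16])] q6 0.446 F [-6.  -3.9  8.9] w 8.3 t 4.58
```

Stop reached: 0.55 N·m against a spring maximum of 0.17, with the bar along the bench's y axis. Hold, then release.

```bash
python3 -m creep '0 0 0 0 0 0 -1;0 0 0 0 0 0 -1;0 0 0 0 0 0 -1;0 0 0 0 0 0 -1;0 0 0 0 0 0 -1;0 0 0 0 0 0 -1;0 0 0 0 0 0 -1;0 0 0 0 0 0 -1;0 0 0 0 0 0 -1' && python3 -m creep '0 0 0 0 0 0 1;0 0 0 0 0 0 1;0 0 0 0 0 0 1;0 0 0 0 0 0 1;0 0 0 0 0 0 1;0 0 0 0 0 0 1;0 0 0 0 0 0 1;0 0 0 0 0 0 1' && python3 -m creep '0 0 0 0 0 -30 1;0 0 0 0 0 -50 1;0 0 0 0 0 -50 1;0 0 0 0 0 -50 1'
python3 - <<'E'
from h import *
np.set_printoptions(precision=4,suppress=True)
# sleeve + V in scene0, scene-camera estimates
f=np.load('scene0.npz');p,d=f['p'],f['d'];W=cloud('scene',d)
m=np.zeros(d.shape,bool);m[175:220,172:245]=1;P=W[m&(d>0)&(W[...,2]>.064)]
vx,vy,x0,y0=cv2.fitLine(P[:,:2].astype(np.float32),cv2.DIST_HUBER,0,1e-3,1e-3).ravel()
t=(P[:,:2]-[x0,y0])@[vx,vy];print('sleeve',vx,vy,'mid',np.array([x0,y0])+(t.min()+t.max())/2*np.array([vx,vy]),t.max()-t.min(),np.percentile(P[:,2],[50,95]))
m[:]=0;m[215:265,305:380]=1;P=W[m&(d>0)&(W[...,2]>.058)&(W[...,2]<.066)]
print('V',len(P),P.mean(0),cv2.minAreaRect((P[:,:2]*1000).astype(np.float32)))
p,d=arm.camera('top');W=cloud('top',d);f=np.load('top0.npz')
h=cv2.cvtColor(p,cv2.COLOR_RGB2HSV);s=(slice(160,190),slice(105,150))
print('valve diff',np.abs(p[s].astype(int)-f['p'][s]).mean())
P=W[s][(h[s][...,0]>20)&(h[s][...,0]<34)&(h[s][...,1]>130)&(W[s][...,2]>.074)&(W[s][...,2]<.085)];print(len(P),cv2.minAreaRect((P[:,:2]*1000).astype(np.float32)) if len(P) else 0)
print(arm.get_obs()['ft_force'],arm.get_obs()['ee_pos'])
E
```

```text
t: 5.7
ee_pos: [0.6477, 0.2419, 0.0615]
ee_rot: [2.443, 1.974, -0.005]
ft_force: [-4.3, -3.7, 8.3]
width: 0.0083
finger_force: 61.9
t: 6.7
ee_pos: [0.6485, 0.2429, 0.0593]
ee_rot: [2.445, 1.972, 0.0]
ft_force: [1.0, -0.8, -0.7]
width: 0.0854
finger_force: 0.0
t: 7.2
ee_pos: [0.6483, 0.2429, 0.2409]
ee_rot: [2.445, 1.972, 0.0]
ft_force: [1.1, 0.3, -0.2]
width: 0.0857
finger_force: 0.0
sleeve 0.11433679 -0.99344206 mid [ 0.5015 -0.3521] 0.17782999847798553 [0.0691 0.0726]
V 201 [0.554  0.0983 0.0614] ((572.3746337890625, 89.27880096435547), (133.45101928710938, 107.82108306884766), 79.0722885131836)
valve diff 19.968395061728394
53 ((646.7564086914062, 237.57887268066406), (9.27474594116211, 42.70967102050781), 58.07184600830078)
[2.4856 0.2815 5.0553] [0.6522 0.2439 0.2507]
```

Valve done: the handle reads the same angle as at the start (58° against 61°), so it is shut. The bench origin comes out at (0.550, 0.093) both from the contact and from the bias-corrected picture, and the sleeve's middle at about (0.4945, -0.354). To the sleeve.

```bash
python3 -c "
from h import *
rel((.4945,-.354,.2),(.993,.118))"
```

```text
shift [-618.   -28.2   46.4] turns [array([  0.82,  -0.24, -19.  ]), array([ -0.33,  -1.16, 161.  ])] q6 0.447 F [2.5 0.3 5.1] w 85.5 t 7.25
```

```bash
python3 -m creep '0 0 0 -30 -1 0 1;0 0 0 -55 -3 0 1;0 0 0 -58 -3 0 1;0 0 0 -58 -3 0 1;0 0 0 -58 -3 0 1;0 0 0 -58 -3 0 1;0 0 0 -58 -3 0 1;0 0 0 -58 -3 0 1;0 0 0 -58 -3 0 1;0 0 0 -58 -3 0 1;0 0 0 -45 -2 0 1;0 0 0 -24 -1 0 1' && python3 -m creep '0 0 -9.5 0 0 0 1;0 0 -9.5 0 0 0 1;0 0 0 0 0 0 1;0 0 0 0 0 0 1'; python3 -c "
from h import *
rel((.4945,-.354,.036),(.993,.118))"
```

```text
t: 8.75
ee_pos: [0.4864, -0.3566, 0.2392]
ee_rot: [2.448, 1.969, 0.0]
ft_force: [0.4, 0.5, -0.3]
width: 0.0853
finger_force: 0.0
t: 9.25
ee_pos: [0.4876, -0.3539, 0.2393]
ee_rot: [-2.088, -2.347, -0.0]
ft_force: [-0.5, 0.5, 0.4]
width: 0.0856
finger_force: 0.0
shift [ -0.9   6.8 203.3] turns [array([ 0.  , -0.01, -0.08]), array([-2.0000e-02, -1.0000e-02,  1.7992e+02])] q6 -0.888 F [-0.5  0.5  0.4] w 85.6 t 9.25
```

```bash
python3 -m creep '0 0 0 -1 7 40 1;0 0 0 0 0 50 1;0 0 0 0 0 40 1;0 0 0 0 0 30 1;0 0 0 0 0 25 1;0 0 0 0 0 18 1;0 0 0 0 0 0 1' && python3 -m creep '0 0 0 0 0 0 -1;0 0 0 0 0 0 -1;0 0 0 0 0 0 -1;0 0 0 0 0 0 -1;0 0 0 0 0 0 -1;0 0 0 0 0 0 -1'; python3 -c "
from h import *
rel((.4945,-.354,.036),(.993,.118))"
```

```text
t: 10.12
ee_pos: [0.4935, -0.3536, 0.0347]
ee_rot: [-2.085, -2.346, -0.0]
ft_force: [-0.7, -0.3, -0.4]
width: 0.0854
finger_force: 0.0
t: 10.88
ee_pos: [0.4952, -0.3553, 0.0376]
ee_rot: [2.085, 2.347, 0.0]
ft_force: [-0.5, 0.6, 6.0]
width: 0.0306
finger_force: 59.4
shift [ 1.4 -0.6  1.6] turns [array([ 0.09,  0.09, -0.  ]), array([ 1.5e-01, -1.5e-01,  1.8e+02])] q6 -0.883 F [-0.5  0.6  6. ] w 30.6 t 10.88
```

```bash
python3 -m creep '0 0 0 0 0 -10 -1;0 0 0 0 0 -20 -1;0 0 0 0 0 -35 -1;0 0 0 0 0 -40 -1;0 0 0 0 0 -40 -1;0 0 0 0 0 -30 -1;0 0 0 0 0 -15 -1;0 0 0 0 0 0 -1;0 0 0 0 0 0 -1'
python3 - <<'E'
from h import *
p,d=arm.camera('scene');cv2.imwrite('pics/s2.png',cv2.resize(p[90:240,130:330],None,fx=3.5,fy=3.5,interpolation=3)[:,:,::-1])
rel((.5503,.0932,.2255),(.9816,-.1908));print(arm.get_obs()['moment'])
E
```

```text
t: 12.0
ee_pos: [0.4934, -0.3539, 0.2243]
ee_rot: [-2.084, -2.346, -0.0]
ft_force: [-0.0, 0.6, -4.3]
width: 0.0305
finger_force: 59.7
shift [ 4.372e+02  1.092e+02 -4.000e-01] turns [array([-0.18, -0.16, 17.77]), array([   0.23,   -0.26, -162.23])] q6 -0.883 F [-0.4  0.2 -4.7] w 30.6 t 12.05
[ 0.03144574 -0.02542434  0.05132269]
```

View pics/s2.png

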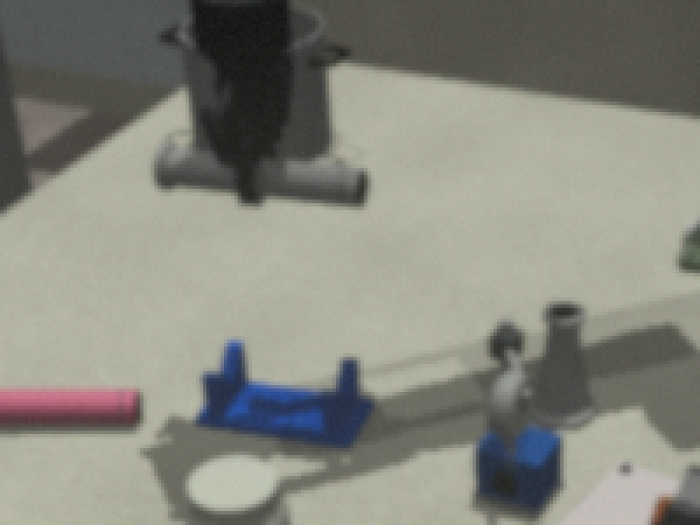

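The picture shows the sleeve held level, with its collar at the left (-y) end (160,165) and the plain end at (360,187). The fingers, at x≈250, may sit slightly off its middle, so I'll measure that.

Run:
```python
from h import *
np.set_printoptions(precision=4,suppress=True)
o=arm.get_obs()
for n in('scene','top'):
    p,d=arm.camera(n);W=cloud(n,d);Q=W-[*o['ee_pos'][:2],.241]
    a=np.array([-.118,.993]);t=Q[...,:2]@a;l=Q[...,:2]@[.993,.118]
    m=(d>0)&(abs(t)<.13)&(abs(l)<.024)&(abs(Q[...,2])<.022)
    T=t[m];print(n,m.sum(),np.percentile(T,[0,1,99,100]),(T.min()+T.max())/2)
    for s in(-1,1):
        k=m&(s*t>.03);b=np.polyfit(t[k],Q[k][:,2],1);print(' z slope',b, 'lat',l[k].mean())
    print(' slopes z,l',np.polyfit(T,Q[m][:,2],1),np.polyfit(T,l[m],1))
```

```text
scene 630 [-0.0871 -0.0847  0.0901  0.0906] 0.0017401089316227275
 z slope [-0.0464  0.0029] lat 0.011768159718954164
 z slope [-0.0448  0.0088] lat 0.00949074242752538
 slopes z,l [-0.0001  0.0058] [-0.0227  0.0107]
top 345 [-0.086  -0.0822  0.0886  0.0887] 0.0013758919741981082
 z slope [-0.8695 -0.0663] lat -0.0196039595801478
 z slope [-0.0733  0.016 ] lat 0.0008771623644202552
 slopes z,l [-0.0046  0.0109] [ 0.1448 -0.0109]
```

The sleeve is centred in the grip within about 2 mm. Carry it over, high above the indicator.

```bash
python3 -m creep '0 0 0 20 5 0 -1;0 0 0 40 10 0 -1;0 0 0 45 11 0 -1;0 0 0 50 13 0 -1;0 0 0 50 13 0 -1;0 0 0 50 13 0 -1;0 0 0 50 12 0 -1;0 0 0 45 11 0 -1;0 0 0 40 10 0 -1;0 0 0 30 7 0 -1;0 0 0 16 4 0 -1;0 0 0 0 0 0 -1' && python3 -m creep '0 0 6 0 0 0 -1;0 0 6 0 0 0 -1;0 0 5.8 0 0 0 -1;0 0 0 0 0 0 -1;0 0 0 0 0 0 -1;0 0 0 0 0 0 -1'
python3 - <<'E'
from h import *
np.set_printoptions(precision=4,suppress=True)
rel((.5500,.0917,.1),(.9816,-.1908))
p,d=arm.camera('top');cv2.imwrite('pics/t3.png',cv2.resize(p[150:270,90:290],None,fx=3.5,fy=3.5,interpolation=3)[:,:,::-1])
E
```

```text
t: 13.65
ee_pos: [0.5507, 0.0921, 0.226]
ee_rot: [-2.084, -2.351, 0.001]
ft_force: [-0.6, -0.2, -4.1]
width: 0.0303
finger_force: 59.7
t: 14.4
ee_pos: [0.5511, 0.0907, 0.2263]
ee_rot: [2.424, 1.998, -0.0]
ft_force: [-0.6, 0.6, -3.4]
width: 0.0305
finger_force: 59.7
shift [  0.8  -1.3 126.3] turns [array([-0.  ,  0.01, -0.01]), array([  0.01,   0.  , 179.99])] q6 0.2 F [-0.6  0.6 -3.4] w 30.5 t 14.4
```

View pics/t3.png

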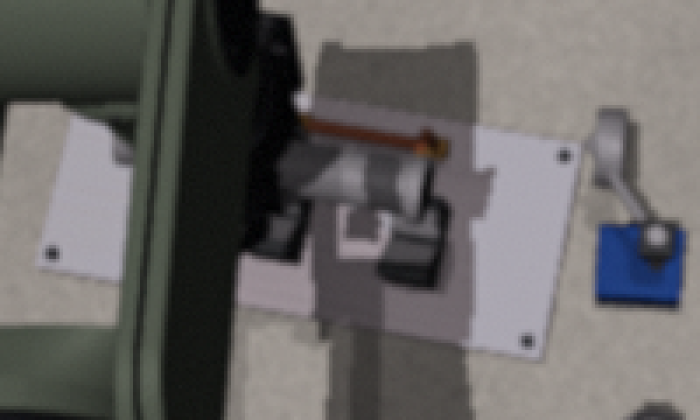

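The picture shows the sleeve over the blocks with its collar end (420,180) towards the indicator (620,150), and everything else undisturbed. Lower it.

```bash
python3 -m creep '0 0 0 1 -1 20 -1;0 0 0 0 0 40 -1;0 0 0 0 0 40 -1;0 0 0 0 0 30 -1;0 0 0 0 0 20 -1;0 0 0 0 0 10 -1;0 0 0 0 0 0 -1;0 0 0 0 0 0 -1' && python3 -m creep '0 0 0 0 0 5 -1;0 0 0 0 0 5 -1;0 0 0 0 0 3 -1;0 0 0 0 0 0 -1;0 0 0 0 0 0 -1'; python3 -c "
from h import *
rel((.5503,.0917,.0476),(.9816,-.1908));print(arm.get_obs()['moment'])"
```

```text
t: 15.45
ee_pos: [0.5515, 0.0923, 0.0675]
ee_rot: [2.423, 1.997, 0.003]
ft_force: [-0.4, -0.1, -3.1]
width: 0.0305
finger_force: 59.8
t: 16.08
ee_pos: [0.5504, 0.0923, 0.0533]
ee_rot: [2.425, 1.998, 0.0]
ft_force: [-0.6, 0.1, -3.5]
width: 0.0302
finger_force: 59.8
shift [-0.6 -0.   5.7] turns [array([ 0.  , -0.  , -0.03]), array([ -0.  ,  -0.  , 179.97])] q6 0.204 F [-0.6  0.1 -3.5] w 30.2 t 16.07
[ 0.04570241 -0.02733706  0.00223468]
```

```bash
python3 -m creep '0 0 0 0 0 2 -1;0 0 0 0 0 0 -1;0 0 0 0 0 0 -1' && python3 -m creep '0 0 0 0 0 2 -1;0 0 0 0 0 0 -1;0 0 0 0 0 0 -1' && python3 -m creep '0 0 0 0 0 1 -1;0 0 0 0 0 0 -1;0 0 0 0 0 0 -1'&& python3 -m creep '0 0 0 0 0 1 -1;0 0 0 0 0 0 -1;0 0 0 0 0 0 -1'; python3 -c "
from h import *
rel((.5503,.0917,.0476),(.9816,-.1908));print(arm.get_obs()['moment'])"
```

```text
t: 16.45
ee_pos: [0.5503, 0.0923, 0.0513]
ee_rot: [-2.425, -1.998, 0.0]
ft_force: [0.3, -0.7, -3.9]
width: 0.0303
finger_force: 59.8
t: 16.82
ee_pos: [0.5503, 0.0923, 0.0492]
ee_rot: [-2.425, -1.998, 0.0]
ft_force: [-0.0, -0.5, -2.2]
width: 0.0304
finger_force: 59.8
t: 17.2
ee_pos: [0.5504, 0.0923, 0.0484]
ee_rot: [-2.425, -1.998, -0.0]
ft_force: [-0.9, 0.1, -2.7]
width: 0.0304
finger_force: 60.1
t: 17.58
ee_pos: [0.5504, 0.0923, 0.0484]
ee_rot: [-2.424, -1.998, 0.0]
ft_force: [-4.0, 0.2, 5.3]
width: 0.0308
finger_force: 60.8
shift [-0.6  0.   0.8] turns [array([-0.  ,  0.  , -0.02]), array([1.0000e-02, 1.0000e-02, 1.7998e+02])] q6 0.204 F [-4.   0.2  5.3] w 30.8 t 17.57
[-0.0671153   0.5851012  -0.01606277]
```

Contact at the expected height. The push of 4 N towards -x means the +x flank is loaded more, so I'll ease the command that way.

```bash
python3 -m creep '0 0 0 0 -1 0 -1;0 0 0 0 0 0 -1;0 0 0 0 0 0 -1;0 0 0 0 0 0 -1' && python3 -m creep '0 0 0 0 0 0.6 -1;0 0 0 0 0 0 -1;0 0 0 0 0 0 -1;0 0 0 0 0 0 -1'; python3 -c "
from h import *
rel((.5503,.0917,.0476),(.9816,-.1908));print(arm.get_obs()['moment'])"
```

```text
t: 18.08
ee_pos: [0.5498, 0.0925, 0.0477]
ee_rot: [2.424, 1.997, 0.001]
ft_force: [-2.3, 0.3, 5.1]
width: 0.0301
finger_force: 60.3
t: 18.58
ee_pos: [0.5498, 0.0925, 0.0477]
ee_rot: [2.424, 1.997, 0.001]
ft_force: [-3.3, 0.2, 8.6]
width: 0.0305
finger_force: 61.0
shift [-0.7  0.7  0.1] turns [array([ 0.03, -0.01, -0.03]), array([-1.0000e-02, -5.0000e-02,  1.7997e+02])] q6 0.204 F [-3.3  0.2  8.6] w 30.5 t 18.57
[ 0.00094932  0.58939892 -0.07659616]
```

```bash
python3 -m creep '0 0 0 0 -1 0 -1;0 0 0 0 0 0 -1;0 0 0 0 0 0 -1;0 0 0 0 0 0 -1' && python3 -m creep '0 0 0 0 -0.7 0 -1;0 0 0 0 0 0 -1;0 0 0 0 0 0 -1;0 0 0 0 0 0 -1'; python3 -c "
from h import *
rel((.5503,.0917,.0476),(.9816,-.1908));print(arm.get_obs()['moment'])"
```

```text
t: 19.08
ee_pos: [0.5498, 0.0925, 0.0477]
ee_rot: [2.423, 1.996, 0.003]
ft_force: [-0.1, 0.7, 6.3]
width: 0.0303
finger_force: 60.6
t: 19.58
ee_pos: [0.5497, 0.0925, 0.0477]
ee_rot: [2.422, 1.996, 0.005]
ft_force: [3.9, -2.0, 5.3]
width: 0.0303
finger_force: 60.5
shift [-0.7  0.7  0.1] turns [array([ 0.24, -0.02, -0.03]), array([-4.0000e-02, -3.8000e-01,  1.7997e+02])] q6 0.204 F [ 3.9 -2.   5.3] w 30.3 t 19.57
[-0.25666721 -0.50704689 -0.13372026]
```

Position no longer changes sideways or in height while the side force reversed, so it's seated on both flanks. Centre the load and press.

```bash
python3 -m creep '0 0 0 0 0.7 0.6 -1;0 0 0 0 0 0 -1;0 0 0 0 0 0 -1;0 0 0 0 0 0 -1' && python3 -m creep '0 0 0 0 0 0.6 -1;0 0 0 0 0 0 -1;0 0 0 0 0 0 -1;0 0 0 0 0 0 -1'; python3 -c "
from h import *
rel((.5503,.0917,.0476),(.9816,-.1908));print(arm.get_obs()['moment'])"
```

```text
t: 20.08
ee_pos: [0.5497, 0.0925, 0.0476]
ee_rot: [2.423, 1.997, 0.003]
ft_force: [-0.4, -1.1, 9.0]
width: 0.0303
finger_force: 61.2
t: 20.58
ee_pos: [0.5497, 0.0925, 0.0476]
ee_rot: [2.423, 1.997, 0.003]
ft_force: [-1.6, -1.8, 14.2]
width: 0.0305
finger_force: 61.6
shift [-0.7  0.7  0. ] turns [array([ 0.14, -0.01, -0.02]), array([-1.0000e-02, -2.3000e-01,  1.7998e+02])] q6 0.204 F [-1.6 -1.8 14.2] w 30.5 t 20.57
[-0.28334512  0.21232106 -0.06931445]
```

```bash
python3 -m creep '0 0 0 0 -0.2 0.1 -1;0 0 0 0 0 0 -1;0 0 0 0 0 0 -1;0 0 0 0 0 0 -1;0 0 0 0 0 0 -1;0 0 0 0 0 0 -1'
python3 - <<'E'
from h import *
p,d=arm.camera('scene');cv2.imwrite('pics/s4.png',cv2.resize(p[160:310,250:450],None,fx=3.5,fy=3.5,interpolation=3)[:,:,::-1])
W=cloud('scene',d);Q=W[...,:2]-[.5503,.0932];y=Q@[.1908,.9816];x=Q@[.9816,-.1908]
m=(d>0)&(abs(x)<.02)&(abs(y)<.13)&(W[...,2]>.07)&(W[...,2]<.09);print(np.percentile(y[m],[0,1,99,100]),m.sum())
for a in(-.07,-.05,.05,.075):
    k=m&(abs(y-a)<.008);print(a,k.sum(),np.percentile(W[k][:,2],90) if k.any() else 0)
o=arm.get_obs();print(o['ft_force'],o['moment'])
E
```

```text
t: 21.32
ee_pos: [0.5498, 0.0925, 0.0476]
ee_rot: [2.423, 1.996, 0.003]
ft_force: [-1.5, -1.6, 13.8]
width: 0.03
finger_force: 61.6
[-0.08729494 -0.08557208  0.08907707  0.08970903] 422
-0.07 39 0.0814849724284495
-0.05 46 0.08166529497492814
0.05 50 0.08095597715036787
0.075 49 0.08133121214100882
[-1.58421817 -1.08279979 13.45301338] [-0.17942363  0.2304514  -0.13435169]
```

View pics/s4.png

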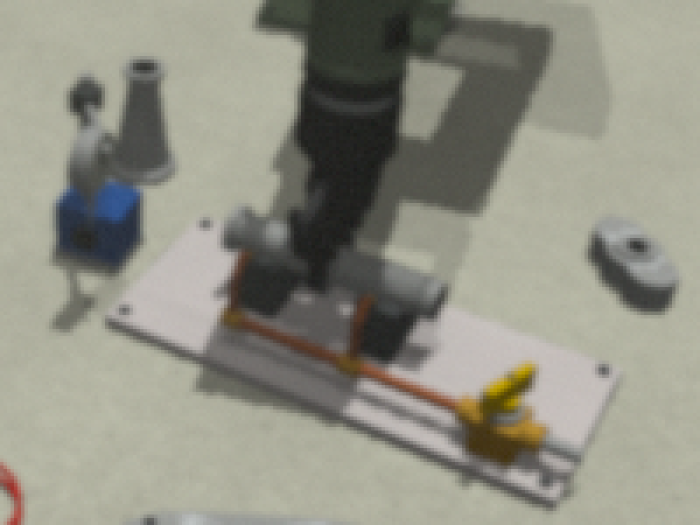

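The sleeve lies in both V-blocks with its collar (240,230) towards the indicator, and the handle (510,390) is shut. Its ends are at y = -87 and +90 mm, its top is level at about 81 mm, and the press is about 14 N. Handing in.

```bash
python3 -c "
from cell import arm
print(arm.sign_off())"
```

```text
the job is handed in; nothing more can be done
None
```

The job is handed in, verdict not shown: the valve was held at its stop for just over a second and sprang back shut, and the sleeve is held down with about 14 N in both V-blocks, collar towards the indicator, centred within about 2 mm by camera; nothing else was moved on purpose.

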